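Stand the fallen price ticket back up at the counter edge

TASK

One price ticket on the sweet counter has been knocked onto its back. Without picking it up, push on its foot with your fingertips to tip it back upright, then push it forward until it stands square against the brass edge strip in front of its own tray, like the other two tickets. Leave the other tickets and the jar and tin between them where they stand.

Things in the scene. Friction and masses are not known exactly. Their poses are not given: they have to be found in the camera images.
- ticket: The fallen price ticket, about 0.34 kg: a steel foot block 50 deep x 75 wide x 18 high; from its top, 20 mm ahead of the rear face, rises a plate 80 wide, 4 thick, to 78 mm height, leaning back 10 degrees (top still 7 mm inside the rear face). Origin: middle of the foot's rear lower edge; x out of its front (to the customers when upright), z up through the plate.
- ticket_heel (a point): Middle of the foot's rear lower edge (same point as ticket). At the start the ticket lies on its back: the foot's rear face on the board, underside facing the strip (up to 0.45 rad askew), its x up, its z back towards the robot. Pushed forwards high on the foot it rolls about this edge, which stays on the board, and topples by itself past about 28 degrees; friction about 0.6.
- ticket_push (a point): Where to push to tip it: middle of the free band of the foot's top face, 13 mm behind its front edge. While it lies, that face stands upright, 18 mm behind the heel and 50 mm high, facing the robot; the plate leaves it 18 to 22 mm above the board, sloping down towards the robot, so only 24 to 50 mm above the board is free. As it rolls, the plate swings up behind the finger.
- ticket_toe (a point): Middle of the foot's front lower edge, 50 mm ahead of the heel; it is straight above the heel while the ticket lies on its back.
- board: The fixed white display board on the counter, 400 deep (x) x 840 wide (y) x 20 thick, with the brass edge strip along its front (+x, customers') side. Origin: centre of its underside, z up, x towards the customers. Upper face at z = 20 mm. The strip is 10 thick and stands 14 mm above the board.
- strip (a point): the middle of the foot of the strip's inner face, on the board's upper face, 190 mm ahead of the board's origin; axes as the board's (the inner face runs along y)
- ticket_place (a point): The ticket's place: the point at the strip's inner face, on the board's upper face, straight in front of the middle of the ticket's own tray (axes as the board's). That tray holds round orange sweets, is fixed on the board, 160 deep x 210 wide, sweets up to 63 mm above the board, its front edge 210 mm behind the strip. Three trays stand 250 mm apart side by side; which place is whose varies.
- ticket_b: a standing steel price ticket like the fallen one, in front of the tray of yellow square sweets, its foot at the strip; same size and origin; must stay
- ticket_c: a standing steel price ticket like the fallen one, in front of the tray of pale rolls, its foot at the strip; same size and origin; must stay
- jar: a small glass jar with brass cap, 42 mm across, 60 high, standing near the strip between two trays' places; origin: centre of its underside; must stay
- tin: a small round steel tin, 51 mm across, 37 high, standing near the strip between two trays' places; origin: centre of its underside; must stay
Not all that is in view belongs to the job. Leave any orange look-alike of the ticket alone.

How it is judged:
At the end, for the whole second after the job is handed in: The ticket stands at rest upright (within 0.08 rad) on the board, the middle of its front lower edge within 6 mm of the strip's inner face, square to it within 0.12 rad, facing the customers, the middle of its foot within 70 mm sideways of its own tray's middle (angle between ticket's own z axis and vertical below 0.08 rad and z of ticket_heel in the frame of board below 0.024 m and x of ticket_toe in the frame of strip between -0.006 and 0.003 m and angle between the x axis of ticket and the x axis of board, either way round below 0.12 rad and y of ticket_heel in the frame of ticket_place between -0.07 and 0.07 m and linear speed of ticket below 0.01 m/s and angular speed of ticket below 0.1 rad/s); the robot touches nothing.
It fails at once if the ticket is lifted, carried or thrown forward: the rear lower edge of its foot rises more than 12 mm off the board (z of ticket_heel in the frame of board above 0.032 m).
It fails at once if a standing ticket is pushed more than 12 mm or tipped (distance of any of ticket_b, ticket_c from where it was at the start of the episode above 0.012 m or angle between any of ticket_b, ticket_c's own z axis and vertical above 0.25 rad).
It fails at once if the jar or the tin is pushed more than 12 mm or tipped (distance of any of jar, tin from where it was at the start of the episode above 0.012 m or angle between any of jar, tin's own z axis and vertical above 0.25 rad).
It also fails if it takes over 51 s, if anything falls off the work surface, if the arm or the gripper's body presses on something with over 40 N, if the wrist force passes 120 N, or if a joint passes its speed limit or range.

ROBOT

A 7-joint arm with a two-finger parallel gripper is mounted at the origin on the work surface. World frame = base frame: x ahead of the robot, y to its left, z up, the work surface at z = 0. Lengths are in m, angles in rad, forces in N, time in s.
With the tool pointing down it reaches from about 0.4 to 0.9 m from the base axis. Payload 5.5 kg.
Tool frame: the origin (TCP) lies midway between the tips of the shut fingers; the grasp point (between the pads) lies 19 mm behind it (manip.grip_depth is the distance from the TCP to the grasp point, in m); z points along the fingers, y is the line along which they close (so a half turn about z gives the same grasp; the last joint's range is limited). The gripper opens to 92 mm and grips with 3 to 60 N. Pads are 19 mm wide; open, the fingers measure 130 mm over their backs; the gripper's body (75 mm by 190 mm) begins 47 mm behind the grasp point.
Start: joints at [-1.046, 0.501, -0.427, 1.55, 0.221, 1.138, -0.21], TCP at [0.168, 0.628, 0.227] pointing down, gripper open.
Joint ranges: [-2.88, 2.88], [-0.31, 2.03], [-1.54, 1.56], [0.2, 2.42], [-1.41, 4.55], [0.19, 2.02], [-2.57, 2.57]. Speed limits (rad/s): [2.57, 2.57, 3.14, 3.14, 3.14, 3.14, 3.14].

INTERFACE

Orientations are given as a unit quaternion [x, y, z, w].
In Python, from bench import manip, effector, viewer gives the robot as it stands. Calls block until the motion is done:
- manip.move_pose(position, orientation): joint-space move of the TCP to a pose.
- manip.servo_line(position, ori=None, vel=0.15): straight line of the TCP; ori=None keeps the orientation; vel is the mean speed in m/s.
- manip.movej(angles): joint-space move.
- effector.open_jaws() and effector.close(f_grip=None): open the fingers fully, or close them until they stop; f_grip is the grip in N (None keeps the last).
- manip.sleep(seconds).
- manip.solve_ik(position, orientation): joint angles nearest the present ones, or None.
- viewer.get_image(name): name is "side" or "top"; returns the picture (420x560x3 uint8, red, green, blue); there is no depth.
- viewer.get_calibration(name): a dict with "vfov" (degrees; the focal length in pixels is half the picture's height over the tangent of half this angle, whatever the lens; pixels are square), "cx", "cy" (the principal point, pixels), "eye" and "attitude" of the camera in the world. Camera axes: x right, y down, z forward; pixel columns grow to the right and rows downward; lengths in m; the calibration is good to about 2 mm. A picture is of the moment at which its call begins. get_calibration takes no time and is no camera call.
A pose or a line that the arm cannot do raises manip.PlanningError and nothing moves.
- manip.hand_in(): hands the job in; it is judged then, once.
Readings, each from a call of its own:
- manip.current_clock(): time.
- manip.current_q(): joint angles.
- manip.current_joint_velocities(): joint speeds.
- manip.current_tau(): joint torques, N m.
- manip.current_tool_pos(): TCP position.
- manip.current_tcp_rot(): TCP orientation.
- manip.current_force(): force on the tool from outside, world axes, zero at the start.
- manip.current_wrist_torque(): the same for the moment, N m.
- manip.current_finger_gap(): finger opening in m.
- manip.current_gripper_force(): force on a finger pad.
Only numpy, scipy, OpenCV 4.12 (cv2) and the standard library are available. Lean on these libraries where they do the work, as an engineer would, in place of code of your own. Each camera call takes 0.05 s, during which the arm holds its last target. There are 200 camera calls.

## Working session

There is one attempt and no reset: what is moved stays moved. The work goes in short steps, each a Python script; the robot and the scene stay as the last script left them, time stands still between calls to the robot, and variables do not carry over. Pictures are saved under pics/ and viewed, at most 10 in all, crops included, and the job is handed in when it is done.

```bash
ls; mkdir -p pics; python3 - <<'E'
from bench import manip, effector, viewer
import cv2
for n in("side","top"):
    im=viewer.get_image(n); c=viewer.get_calibration(n); print(n,c)
    cv2.imwrite(f"pics/{n}0.png",im[:,:,::-1])
print(manip.current_clock(),manip.current_tool_pos(),manip.current_tcp_rot())
E
```

```text
pics
side {'vfov': 52.837264600072416, 'cx': 283.06574909488216, 'cy': 208.8300613316972, 'eye': array([0.39413737, 0.66712559, 0.5701421 ]), 'attitude': array([-0.11948037,  0.87242702, -0.47077745,  0.05444373])}
top {'vfov': 55.82945147949896, 'cx': 281.57883277732356, 'cy': 209.77495491523666, 'eye': array([ 0.39530241, -0.0598918 ,  1.1154609 ]), 'attitude': array([-0.69508119,  0.71270274, -0.0678488 ,  0.06567712])}
0.1 [0.16811263 0.62723479 0.22577812] [ 1.30518249e-01  9.91445523e-01 -8.61232933e-04 -1.43046648e-04]
```

View pics/top0.png

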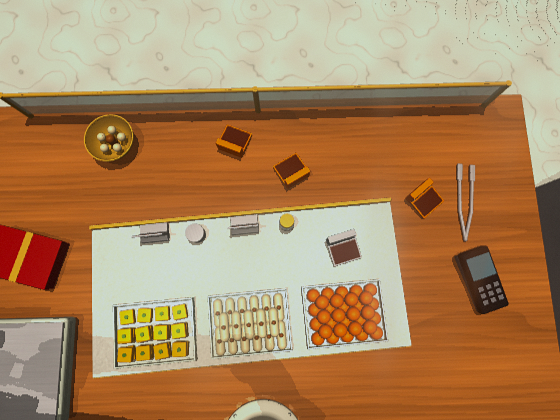

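View pics/side0.png

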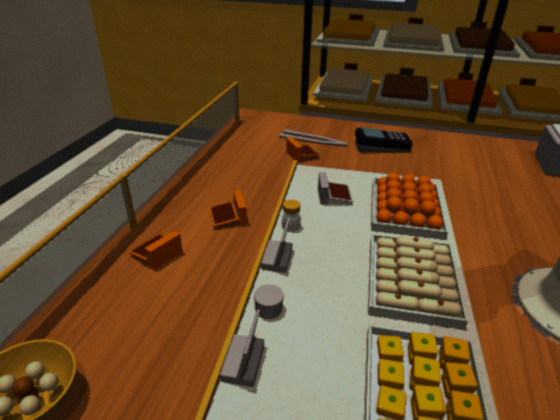

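Candidates:
- Grey steel ticket lying on the board in front of the orange sweets: top (343,247), side (335,188).
- Orange look-alikes on the wood: top (235,140), (292,170) and (425,198).
- Standing grey tickets: top (154,233) and (244,225).

The grey lying one on the board fits the description. I'll confirm it with an enlarged crop.

```bash
python3 - <<'E'
import cv2,numpy as np
t=cv2.imread("pics/top0.png")[190:290,270:420]; s=cv2.imread("pics/side0.png")[150:230,280:400]
t=cv2.resize(t,(450,300),interpolation=cv2.INTER_CUBIC);s=cv2.resize(s,None,fx=300/80*.75,fy=300/80,interpolation=cv2.INTER_CUBIC)
s=cv2.resize(cv2.imread("pics/side0.png")[160:220,300:370],(350,300),interpolation=cv2.INTER_CUBIC)
cv2.imwrite("pics/crop.png",np.hstack([t,s]))
E
```

```text
(no output)
```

View pics/crop.png

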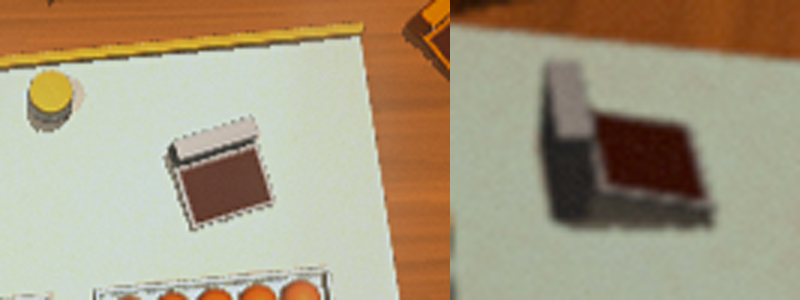

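The crop confirms it. It is a steel ticket lying on its back, with its light foot end up at about top (342,236) and side (324,180), and its dark plate face towards the robot. Now I'll triangulate its corners, the strip and the tray.

```bash
cat > h.py <<'E'
import numpy as np, cv2
from scipy.spatial.transform import Rotation as R
from bench import manip, effector, viewer
def ray(n,p):
    c=viewer.get_calibration(n); f=210/np.tan(np.radians(c["vfov"])/2)
    d=R.from_quat(c["attitude"]).apply([(p[0]-c["cx"])/f,(p[1]-c["cy"])/f,1.]); return np.array(c["eye"]),d/np.linalg.norm(d)
def plane(n,p,z):
    e,d=ray(n,p); return e+d*(z-e[2])/d[2]
def tri(a,b):
    (e,d),(g,k)=ray("top",a),ray("side",b)
    s=np.linalg.lstsq(np.c_[d,-k],g-e,rcond=None)[0]; P,Q=e+s[0]*d,g+s[1]*k
    return (P+Q)/2,np.linalg.norm(P-Q)
E
python3 - <<'E'
from h import *
np.set_printoptions(precision=4,suppress=True)
T=cv2.imread("pics/top0.png");S=cv2.imread("pics/side0.png")
H=cv2.cvtColor(T,cv2.COLOR_BGR2HSV);HS=cv2.cvtColor(S,cv2.COLOR_BGR2HSV)
for nm,a,b in [("farL",(327.7,237.7),(321,187.4)),("farL'",(327.7,237.7),(321,187.4)),("farR",(353.7,229),(319.4,172)),("nearR",(355.7,235),(326,172.4)),("nearL",(329.7,242.3),(328.4,187)),("stripEndR",(390.5,201),(299,168))]:
    print(nm,*tri(a,b))
# strip foot from top
g=((H[...,0]>17)&(H[...,0]<32)&(H[...,1]>150)&(H[...,2]>90))
pts=[]
for x in range(100,388,4):
    yc=227-(x-92)*(27/298); r=[y for y in range(int(yc)-6,int(yc)+7) if g[y,x]]
    if r: pts.append((x,max(r)+.5))
pts=np.array(pts); 
vx,vy,x0,y0=cv2.fitLine(pts.astype(np.float32),cv2.DIST_HUBER,0,.01,.01).ravel()
res=(pts[:,1]-y0-(pts[:,0]-x0)*vy/vx); print("strip n",len(pts),"res",res.std())
W=[plane("top",(x,y0+(x-x0)*vy/vx),.020) for x in (100,385)]; print(W)
d=W[0]-W[1]; print("strip yaw",np.arctan2(-d[0],d[1]))
o=((H[...,0]<14)&(H[...,1]>180)&(H[...,2]>150)).astype(np.uint8); o[:280]=0; o[345:]=0;o[:,:300]=0;o[:,390:]=0
m=cv2.boundingRect(o);r=cv2.minAreaRect(cv2.findNonZero(o));print("orange",m,r,plane("top",r[0],.065))
for p in [(340,230),(342,236),(340,250),(335,225),(365,235)]: print(p,H[p[1],p[0]],T[p[1],p[0]])
E
```

```text
farL [ 0.5198 -0.1862  0.0661] 0.004731203719156373
farL' [ 0.5198 -0.1862  0.0661] 0.004731203719156373
farR [ 0.5392 -0.2565  0.068 ] 0.0009628649820123133
nearR [ 0.5232 -0.2611  0.067 ] 0.0011229277485053735
nearL [ 0.5052 -0.1909  0.0675] 0.0005834244995088656
stripEndR [ 0.6219 -0.3787  0.0056] 0.007141142626437119
strip n 72 res 0.8377175965398601
[array([0.5652, 0.4415, 0.02  ]), array([ 0.6214, -0.3587,  0.02  ])]
strip yaw 0.07014585739333719
orange (308, 284, 75, 61) ((344.79974365234375, 313.97210693359375), (55.20352554321289, 70.74109649658203), 84.68545532226562) [ 0.3198 -0.2212  0.065 ]
(340, 230) [ 65  15 217] [206 217 204]
(342, 236) [ 14  24 198] [179 188 198]
(340, 250) [  7 123 102] [ 53  65 102]
(335, 225) [ 54  17 216] [202 216 205]
(365, 235) [ 48  21 214] [196 214 203]
```

```bash
cat >> h.py <<'E'
PSI_T=.26; HEEL=np.array([.5305,-.2214,.020]); PSI_B=.070; STRIP=np.array([.6214,-.3587,.020])
def fr(psi): return np.array([np.cos(psi),np.sin(psi),0]),np.array([-np.sin(psi),np.cos(psi),0])
def ori(psi,tilt=0,flip=True):  # fingers down, tool y along ticket width; tilt>0: hand leans back towards the robot
    q=R.from_euler("z",psi)*R.from_euler("y",-tilt)*R.from_euler("x",np.pi)
    return (q*R.from_euler("z",np.pi if flip else 0)).as_quat()
E
python3 - <<'E'
from h import *
np.set_printoptions(precision=4,suppress=True)
f,l=fr(PSI_T); P=HEEL-.043*f
for flip in(True,False):
    print(flip,manip.solve_ik(P+[0,0,.042],ori(PSI_T,0,flip)),manip.solve_ik(HEEL-.03*f+[0,0,.008],ori(PSI_B,.42,flip)))
q=ori(PSI_T)
effector.close(10)
manip.move_pose(P+[0,0,.20],q); manip.servo_line(P+[0,0,.042],vel=.12)
manip.sleep(.2); f0=manip.current_force(); print("f0",f0,manip.current_tool_pos(),manip.current_finger_gap(),manip.current_clock())
for i in range(1,15):
    manip.servo_line(P+.002*i*f+[0,0,.042],vel=.03); F=(manip.current_force()-f0)@f; print(2*i,round(F,2),end=" | ")
    if F<-.6: break
im=viewer.get_image("side"); cv2.imwrite("pics/side1.png",cv2.resize(im[120:270,220:420,::-1],(800,600)))
E
```

```text
True [ 0.1908  0.512   0.2534  1.9626 -0.1942  0.69    2.3941] [ 1.2735  0.69   -0.8825  2.2179  1.2609  0.267   1.0471]
False [-0.2966  0.7044  0.9175  1.9778 -0.7573  0.8459 -0.2644] [ 0.5208  0.4927  0.0142  2.24   -1.3457  0.2461  0.3273]
f0 [ 0.7552 -0.3219  0.7283] [ 0.4894 -0.2326  0.0626] 0.00048720942331874654 6.4083
2 -0.72 |
```

View pics/side1.png

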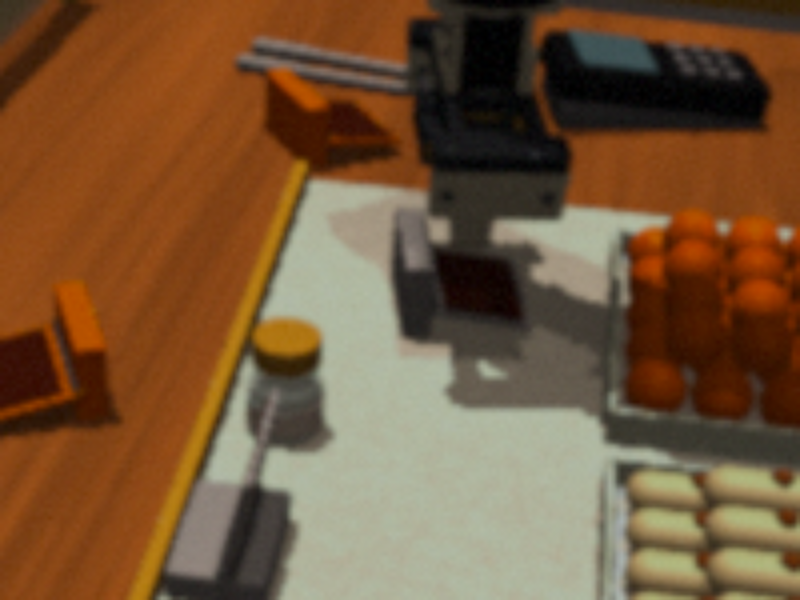

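The finger stands behind the foot's upper band, at about (455,225) in the crop and clear of the plate. The 0.7 N reading is only noise. I'll push through the tip-over in one straight line.

```bash
python3 - <<'E'
from h import *
np.set_printoptions(precision=3,suppress=True)
f,l=fr(PSI_T); P=HEEL-.0525*f+[0,0,.042]   # corner = +9.5 mm ahead
P[:]=HEEL-.0095*f+[0,0,.042]
ims=[]
for c in (.0,.010,.022,.034,.045):
    manip.servo_line(P+c*f,vel=.06); ims.append(viewer.get_image("side")); print(c,manip.current_force())
manip.sleep(.3); ims.append(viewer.get_image("side")); print(manip.current_tool_pos(),manip.current_clock())
cv2.imwrite("pics/seq.png",np.vstack([np.hstack([cv2.resize(i[130:230,270:370,::-1],(266,266)) for i in ims[a:a+3]]) for a in(0,3)]))
E
```

```text
0.0 [0.664 0.873 0.316]
0.01 [ 0.87  -0.816  1.52 ]
0.022 [ 0.335 -0.364  2.648]
0.034 [1.959 1.732 1.346]
0.045 [-1.135 -0.394 -0.202]
[ 0.565 -0.212  0.062] 9.3333
```

View pics/seq.png

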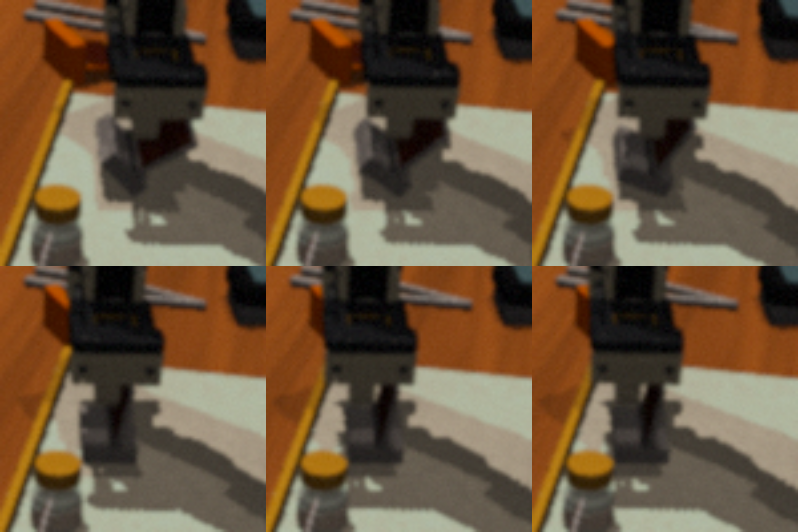

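The ticket rolled upright, and in the last frame it stands at about (635,440) with the finger ahead of the plate. Next I lift straight out, back off to a clear spot and measure.

```bash
python3 - <<'E'
from h import *
np.set_printoptions(precision=3,suppress=True)
p=manip.current_tool_pos(); manip.servo_line([p[0],p[1],.21],vel=.15)
fb,lb=fr(PSI_B)
for t in(.3,.42):
  for flip in(True,False):
    print(t,flip,[manip.solve_ik(HEEL-d*fb+[0,0,z],ori(PSI_B,t,flip)) for d,z in((.08,.19),(.04,.009),(-.025,.009))])
q0=manip.current_q(); print(q0)
manip.move_pose([.33,.10,.25],manip.current_tcp_rot())
for n in("top","side"):
    cv2.imwrite(f"pics/{n}2.png",viewer.get_image(n)[:,:,::-1])
T=cv2.imread("pics/top2.png");S=cv2.imread("pics/side2.png")
cv2.imwrite("pics/crop2.png",np.hstack([cv2.resize(T[195:270,300:375],(400,400),interpolation=2),cv2.resize(S[150:220,285:355],(400,400),interpolation=2)]))
print(manip.current_clock())
E
```

```text
0.3 True [array([ 0.027,  0.092,  0.538,  2.164, -0.356,  0.683,  2.452]), array([ 0.659,  0.487, -0.205,  2.184, -0.274,  0.232,  2.39 ]), array([ 0.404,  0.54 ,  0.014,  2.062, -0.499,  0.308,  2.515])]
0.3 False [array([-0.674,  0.294,  1.396,  2.177, -0.711,  0.81 , -0.343]), array([-0.245,  0.689,  0.902,  2.212, -1.396,  0.682,  0.195]), array([-0.284,  0.76 ,  0.901,  2.084, -1.353,  0.716,  0.04 ])]
0.42 True [array([ 1.009,  0.074, -0.427,  2.218, -0.427,  0.559,  2.559]), array([ 1.283,  0.673, -0.883,  2.245,  1.286,  0.253,  1.018]), array([ 1.172,  0.735, -0.879,  2.123,  1.225,  0.325,  1.035])]
0.42 False [array([-0.695,  0.184,  1.418,  2.258, -0.785,  0.69 , -0.23 ]), array([ 0.524,  0.479,  0.014,  2.267, -1.393,  0.245,  0.379]), array([ 0.262,  0.544,  0.232,  2.152, -1.338,  0.328,  0.202])]
[-0.049  0.432  0.478  1.717 -0.224  1.049  2.335]
12.025
```

View pics/crop2.png

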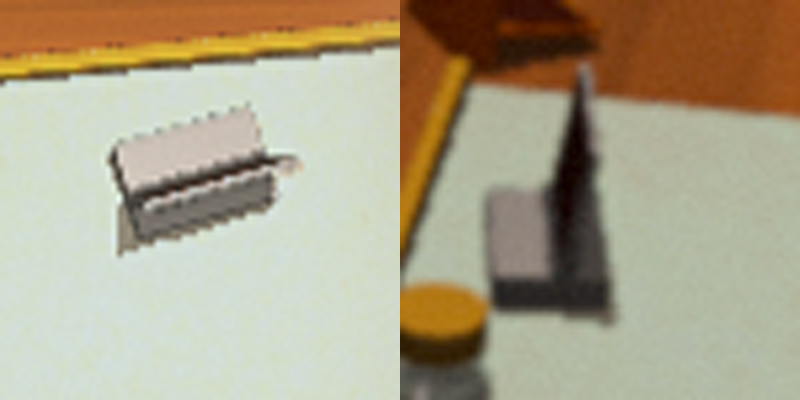

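The ticket stands upright. In the top crop its front upper edge runs (112,148) to (250,105) and its rear lower edge (138,243) to (272,208), and it is still askew. I'll locate it, then push it from behind with the hand tilted back.

```bash
python3 - <<'E'
from h import *
np.set_printoptions(precision=4,suppress=True)
c=lambda u,v,z: plane("top",(300+u/5.333,195+v/5.333),z)
fl,frr=c(112,148,.038),c(250,105,.038); bl,br=c(138,243,.020),c(272,208,.020)
for n,a,b in(("front",fl,frr),("rear",bl,br)):
    m=(a+b)/2; d=a-b; fb,lb=fr(PSI_B); print(n,m,"w",np.linalg.norm(d),"yaw",np.arctan2(-d[0],d[1]),"from strip",(m-STRIP)@fb,"lat vs tray",(m-[.3198,-.2212,0])@lb)
q0=manip.current_q(); fb,lb=fr(PSI_B); m=(bl+br)/2
for psi in (.07,.26):
  for t in(.3,.36,.42): print(psi,t,[manip.solve_ik(m-d*fb+[0,0,z],ori(psi,t,fl)) for fl in (1,) for d,z in((.05,.15),(.03,.009),(-.02,.009))])
E
```

```text
front [ 0.5728 -0.2095  0.038 ] w 0.0753325881030264 yaw 0.2787112401452948 from strip -0.03804799310478267 lat vs tray -0.006053611417605385
rear [ 0.5232 -0.2219  0.02  ] w 0.07263314394133377 yaw 0.2298895010605952 from strip -0.0883640703997841 lat vs tray -0.014925988269318492
0.07 0.3 [array([ 0.2905,  0.1866,  0.2362,  2.1563, -0.3833,  0.5847,  2.4559]), array([ 0.656 ,  0.4893, -0.205 ,  2.1791, -0.2662,  0.2339,  2.379 ]), array([ 0.4155,  0.5277,  0.0143,  2.0873, -0.5254,  0.2995,  2.5537])]
0.07 0.36 [array([ 0.5183,  0.1696,  0.0146,  2.1914, -0.4202,  0.5179,  2.5125]), array([ 1.063 ,  0.5735, -0.654 ,  2.2072,  0.7121,  0.2035,  1.5018]), array([ 0.6202,  0.5314, -0.2043,  2.1231, -0.3954,  0.1984,  2.477 ])]
0.07 0.42 [array([ 0.953 ,  0.1799, -0.4245,  2.2194, -0.3941,  0.4409,  2.519 ]), array([ 1.2784,  0.6756, -0.883 ,  2.2398,  1.2838,  0.2561,  1.0179]), array([ 1.1922,  0.7227, -0.8797,  2.1471,  1.2368,  0.3112,  1.0297])]
0.26 0.3 [array([ 0.9215,  0.2349, -0.4256,  2.107 , -0.1962,  0.6132,  2.4963]), array([ 0.8752,  0.5345, -0.4255,  2.1417,  0.004 ,  0.2902,  2.3534]), array([ 0.6303,  0.5516, -0.2053,  2.0511, -0.2795,  0.3345,  2.5523])]
0.26 0.36 [array([ 1.1501,  0.253 , -0.6422,  2.1362, -0.201 ,  0.5566,  2.5313]), array([ 1.0941,  0.5913, -0.6479,  2.1688,  0.3316,  0.2435,  2.0945]), array([ 0.841 ,  0.5801, -0.425 ,  2.0806, -0.0766,  0.26  ,  2.4117])]
0.26 0.42 [array([ 1.3707,  0.2914, -0.8533,  2.1651, -0.184 ,  0.4994,  2.5508]), array([ 1.3119,  0.6957, -0.8761,  2.1944,  0.8434,  0.2549,  1.6714]), array([ 1.0539,  0.6421, -0.6485,  2.1085,  0.3258,  0.208 ,  2.0858])]
```

```bash
python3 - <<'E'
from h import *
np.set_printoptions(precision=3,suppress=True)
fb,lb=fr(PSI_B); lat=(np.array([.5245,-.2215,0])-STRIP)@lb
at=lambda d,z: STRIP+d*fb+lat*lb+[0,0,z]
q=ori(PSI_B,.3)
manip.move_pose(at(-.125,.16),q); manip.servo_line(at(-.125,.010),vel=.12)
manip.sleep(.2); f0=manip.current_force(); print(f0,manip.current_tool_pos()-at(-.125,.010))
manip.servo_line(at(-.100,.010),vel=.06)
d=-.100
while d<-.052:
    d+=.002 if d<-.066 else .001
    manip.servo_line(at(d,.010),vel=.03); F=(manip.current_force()-f0)@fb
    print(round(d,3),round(F,1),end=" | ")
    if F<-7: break
for n in("top","side"): cv2.imwrite(f"pics/{n}3.png",viewer.get_image(n)[:,:,::-1])
T=cv2.imread("pics/top3.png");S=cv2.imread("pics/side3.png")
cv2.imwrite("pics/crop3.png",np.hstack([cv2.resize(T[195:270,300:375],(400,400),interpolation=2),cv2.resize(S[150:220,275:345],(400,400),interpolation=2)]))
print(manip.current_clock())
E
```

```text
[-0.784  0.521  0.251] [ 0.    -0.     0.001]
-0.098 1.4 | -0.096 0.7 | -0.094 0.5 | -0.092 -0.4 | -0.09 -0.7 | -0.088 -0.3 | -0.086 0.2 | -0.084 -0.4 | -0.082 1.1 | -0.08 -0.2 | -0.078 0.2 | -0.076 0.5 | -0.074 -0.5 | -0.072 0.4 | -0.07 0.4 | -0.068 -0.2 | -0.066 -4.2 | -0.065 -6.9 | -0.064 -9.5 | 20.4083
```

View pics/crop3.png

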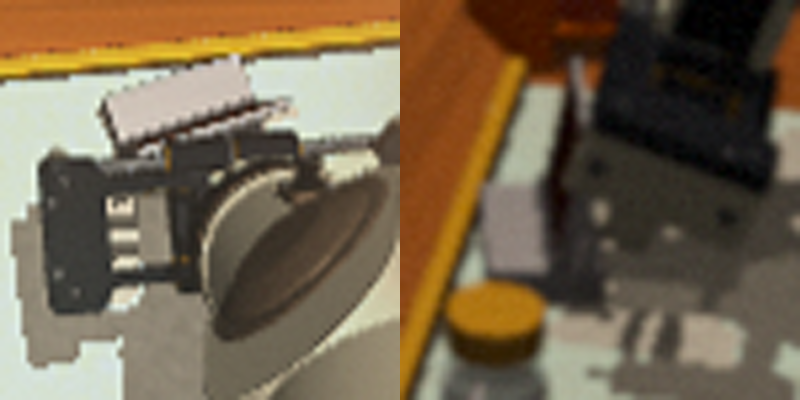

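The ticket's front right corner is at the strip (240,57 in the left crop). It is still askew, and the rear of the plate seems to touch the hand (565,170 in the right crop). I'll back off and push again with more tilt and further to the left, which rotates it square.

```bash
cat >p.py <<'E'
from h import *
np.set_printoptions(precision=3,suppress=True)
fb,lb=fr(PSI_B); lat=(np.array([.5245,-.2215,0])-STRIP)@lb+.016
at=lambda d,z: STRIP+d*fb+lat*lb+[0,0,z]
E
python3 - <<'E'
from p import *
p=manip.current_tool_pos()
manip.servo_line(p-.045*fb,vel=.1); manip.servo_line(p-.045*fb+[0,0,.10],vel=.15)
ok=False
for t,fl in((.42,True),(.45,False),(.42,False),(.38,True)):
    try:
        manip.move_pose(at(-.105,.11),ori(PSI_B,t,fl)); manip.servo_line(at(-.105,.010),vel=.12); ok=True; print(t,fl); break
    except manip.PlanningError as e: print(t,fl,e)
print(manip.current_q(),manip.current_tool_pos()-at(-.105,.010))
if ok:
    manip.sleep(.2); f0=manip.current_force()
    manip.servo_line(at(-.078,.010),vel=.06); d=-.078
    while d<-.054:
        d+=.001; manip.servo_line(at(d,.010),vel=.03); F=(manip.current_force()-f0)@fb
        print(round(d,3),round(F,1),end=" | ")
        if F<-8: break
for n in("top","side"): cv2.imwrite(f"pics/{n}4.png",viewer.get_image(n)[:,:,::-1])
T=cv2.imread("pics/top4.png");S=cv2.imread("pics/side4.png")
cv2.imwrite("pics/crop4.png",np.hstack([cv2.resize(T[195:270,300:375],(400,400),interpolation=2),cv2.resize(S[150:220,275:345],(400,400),interpolation=2)]))
print(manip.current_clock())
E
```

```text
0.42 True the arm cannot follow that straight line within its joint ranges
0.45 False the arm cannot follow that straight line within its joint ranges
0.42 False
[ 0.461  0.48   0.025  2.26  -1.406  0.23   0.34 ] [-0. -0. -0.]
-0.077 -0.4 | -0.076 1.8 | -0.075 -0.3 | -0.074 0.5 | -0.073 0.0 | -0.072 0.5 | -0.071 1.6 | -0.07 -0.6 | -0.069 -3.4 | -0.068 -2.9 | -0.067 -1.4 | -0.066 -1.3 | -0.065 -1.9 | -0.064 -2.4 | -0.063 -1.9 | -0.062 -2.0 | -0.061 -0.9 | -0.06 -1.4 | -0.059 -3.5 | -0.058 -7.3 | -0.057 -11.0 | 32.275
```

View pics/crop4.png

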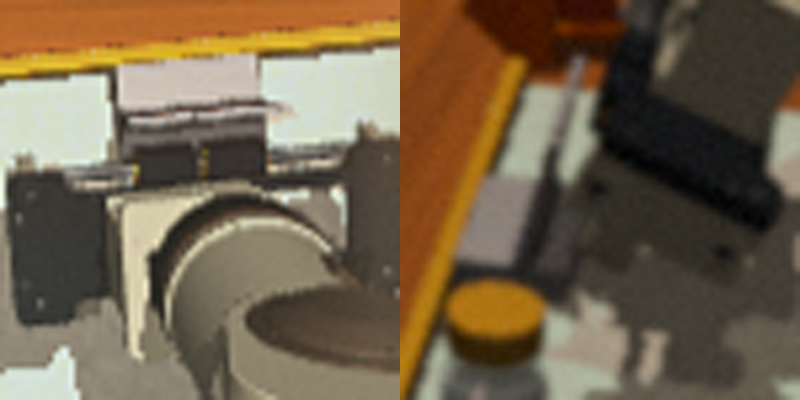

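The ticket now stands square at the strip: its front edge runs (115,65) to (255,55), parallel to the brass. I'll retreat, check and hand in.

```bash
python3 - <<'E'
from p import *
p=manip.current_tool_pos(); q=manip.current_tcp_rot()
manip.servo_line(p-.035*fb,vel=.06); manip.servo_line(p-.035*fb+[0,0,.12],vel=.15)
manip.move_pose([.33,.10,.27],ori(.0,0,False))
for n in("top","side"): cv2.imwrite(f"pics/{n}5.png",viewer.get_image(n)[:,:,::-1])
T=cv2.imread("pics/top5.png");S=cv2.imread("pics/side5.png")
cv2.imwrite("pics/crop5.png",np.hstack([cv2.resize(T[195:270,300:375],(400,400),interpolation=2),cv2.resize(S[150:220,275:345],(400,400),interpolation=2)]))
print(manip.current_clock())
E
```

```text
35.5667
```

View pics/crop5.png

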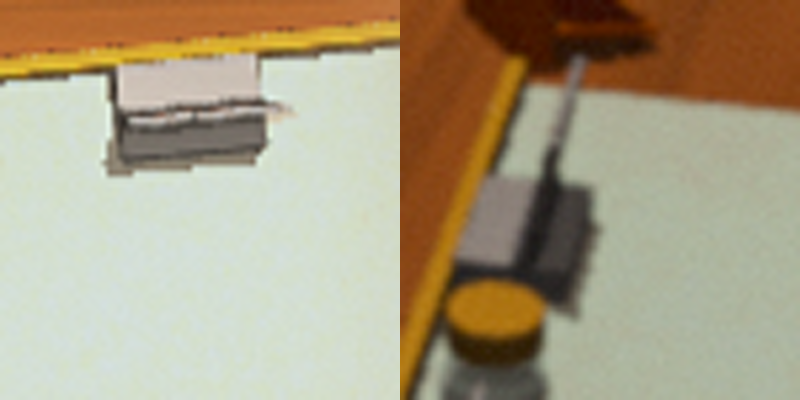

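The ticket is upright. Its front edge (115,65)–(257,55) touches the strip and its rear edge (120,163)–(265,150) is parallel to it. The jar is unmoved.

```bash
python3 -c "
from bench import manip
print(manip.hand_in())"
```

```text
the job is handed in; nothing more can be done
None
```

The fallen ticket was tipped upright and pushed square against the strip in front of the orange-sweets tray, and the job was handed in at about 36 s; the call returned no verdict.

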